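# Roll the two sample vials onto the line

## Task

Two capped amber vials lie on the rubber mat, one on each side of the white line. With a fingertip on top of each vial, roll it over the mat until it rests lengthwise along the line with its middle over it: first the thick vial, then the slim one, so that both end up in a row for the label photograph. Do not pick up or tip the vials, and leave the other things where they are.

Things in the scene. Friction and masses are not known exactly. Their poses are not given: they have to be found in the camera images.
- mat: Black rubber mat fixed to the worktop, 250 mm (its x) by 270 mm (its y), 3 mm thick. Origin at the centre of its underside. The white line, flat and 6 mm wide, runs along the mat's y axis through x = 0. The vials lie on its two sides, 50 to 80 mm from it, one near y = +66, one near y = -66 mm, and roll along the mat's x.
- thick_vial: Thicker amber vial lying on the mat: cylinder 32 mm in diameter, 70 mm long, with a narrower black cap (28 mm across, 17 mm past one end). Origin on the axis at the middle of the cylinder, 16 mm above the mat. Its y points along the axis to the cap, parallel to the line within 0.1 rad, either way; x, z turn as it rolls. About 60 g; rolls freely, stops within a few mm when let go.
- slim_vial: Slimmer amber vial lying on the mat: cylinder 24 mm in diameter, 64 mm long, with a narrower black cap (21 mm across, 15 mm past one end). Origin on the axis at the middle of the cylinder, 12 mm above the mat. Its y points along the axis to the cap, parallel to the line within 0.1 rad, either way; x, z turn as it rolls. About 60 g; rolls freely, stops within a few mm when let go.
- thick_vial_label (a point): Middle of the paper label on the thick vial's wall, 16 mm from its axis; uppermost at the start, it turns with the vial as it rolls.
- slim_vial_label (a point): Middle of the paper label on the slim vial's wall, 12 mm from its axis; uppermost at the start, it turns with the vial as it rolls.
- swab_tube: Bystander: capped swab tube, 95 mm long, 20 mm high, lying beside the mat's left (+y) edge. Origin at its underside.
- beaker: Bystander: plastic beaker, 64 mm across, 76 mm high, standing behind the mat's far edge. Origin at its underside.
- tape: Bystander: roll of tape, 70 mm across, 13 mm high, lying flat behind the mat's far edge. Origin at its underside.
- marker: Bystander: felt marker pen, 140 mm long, 14 mm high, lying to the left of the mat. Origin at its underside.
Mind the look-alikes: they are no part of the job. What is shaped like the slim_vial but blue or yellow is not meant.

How it is judged:
By the outcome, as a careful person would: the job done as asked, in the order asked, and still so for the second after the job is handed in, with the robot touching nothing.
It also fails if it takes over 72 s, if anything falls off the work surface, if the arm or the gripper's body presses on something with over 40 N, if the wrist force passes 120 N, or if a joint passes its speed limit or range.

## Robot

A 6-joint arm with a two-finger parallel gripper is mounted at the origin on a cart in front of the work surface, level with it; the furniture and walls round the work are solid. World frame = base frame: x ahead of the robot, y to its left, z up, the work surface at z = 0. Lengths are in m, angles in rad, forces in N, time in s.
With the tool pointing down it reaches from about 0.25 to 0.775 m from the base axis. Payload 4 kg.
Tool frame: the origin (TCP) lies midway between the tips of the shut fingers; the grasp point (between the pads) lies 19 mm behind it; z points along the fingers, y is the line along which they close (so a half turn about z gives the same grasp; the last joint's range is limited). The gripper opens to 85 mm and grips with 20 to 120 N. Pads are 22 mm wide; open, the fingers measure 114 mm over their backs; the gripper's body (76 mm by 85 mm) begins 54 mm behind the grasp point. The pads swing forward as they close: fully open they stand 13 mm farther back than shut.
Start: joints at [-1.359, 0.087, 1.371, -0, 1.684, -0.103], TCP at [0.17, -0.523, 0.231] pointing down, gripper open.
Joint ranges: [-3.1, 3.1], [-0.76, 2.03], [0.27, 2.55], [-1.08, 4.22], [0.17, 2.65], [-2.57, 2.57]. Speed limits (rad/s): [2.79, 2.79, 3.14, 3.14, 3.14, 3.14].

## Interface

Orientations are given as a 3x3 rotation matrix whose columns are the frame's x, y, z axes.
In Python, from station import manip gives the robot as it stands.
- The arm moves only by the tool carry_out, never from a script. Its argument "plan" is a list of rows, each a list of 4 numbers: the shift along the tool's x, y, z in units of 20 cm (1.0 is 20 cm), then the turn about the tool's z in units of pi/2 rad (1.0 is pi/2 rad). A call has 1 to 12 rows; each row is the pose to reach, as a shift and turn from the pose commanded when the call began, along the tool's axes at that moment; what a row does not reach only later rows make up. A row lasts 1/8 s, in which the tool goes at most 62.5 mm and 10.7 degrees, less where a joint would pass 70% of its speed; a pose out of reach is approached as far as the arm can. A call with a number of a shift or a turn outside -1 to 1 is refused whole. A call with a gripper value outside its range is refused whole. "claw" is the closure, from -1 (fully open) to 1 (shut), so that 0 is half open, set as the call begins (left out, the last holds). The fingers move at their own pace and stop on an object; the grip force is fixed at half the most. Time passes only in rows, so rows that repeat a pose let the fingers close. It gives the time, the measured TCP pose, the force, the opening and the grip force at its end, in the units of the state.
- manip.observe(): the state, without advancing time (a new reading comes with each control period).
- manip.camera(name): name is "side" or "top" or "wrist"; returns a dict with "frame" (400x640x3 uint8, red, green, blue), "vfov" (degrees; the focal length in pixels is half the picture's height over the tangent of half this angle, whatever the lens; pixels are square), "cx", "cy" (the principal point, pixels), "R" (3x3) and "t" (3): a world point X has camera coordinates R X + t. Camera axes: x right, y down, z forward; pixel columns grow to the right and rows downward; lengths in m; the calibration is good to about 2 mm. A picture is of the moment at which its call begins. There is no depth.
- manip.hand_in(): hands the job in; it is judged then, once.
Trained networks look in a picture, given as the dict that the camera call returned (one of the last four; its "shot" number tells which), for a name from the list of things; names that differ only in an ending like _2 or _b are one class to them, and where a whole thing is asked for, a point or a joint stands for the part that bears it (a point fixed in the world has none). Each returns a list of dicts, best first, with "confidence" (0 to 1); they miss things now and then, are a little off and sometimes report something else, mostly with a low value. They report only what shows in the picture. A call takes as long as a camera call. They do not tell look-alikes from the thing itself.
- manip.spot_in(target, picture): "rect" ([left, top, right, bottom] in pixels, round what is visible of it).
The state is a dict: "time": time; "joints": joint angles; "qvel": joint speeds; "joint_efforts": joint torques, N m; "ee_pos": TCP position; "tool_rot": TCP orientation; "contact_force": force on the tool from outside, world axes, zero at the start; "ft_torque": the same for the moment, N m; "gripper_width": opening from 0.0 (shut) to 1.0 (fully open); "grasp_force": force on a finger pad.
Only numpy, scipy, OpenCV 4.12 (cv2) and the standard library are available. Lean on these libraries where they do the work, as an engineer would, in place of code of your own. Each camera call takes 0.05 s, during which the arm holds its last target. There are 200 camera calls.

## Working session

There is one attempt and no reset: what is moved stays moved. The work goes in short steps, Python scripts to look and compute and a tool call to move; the robot and the scene stay as the last step left them, time stands still between calls to the robot, and variables do not carry over. Pictures are saved under pics/ and viewed, at most 11 in all, crops included, and the job is handed in when it is done.

Besides the shell and the picture viewer there is one more tool, called after "Emit:" as a command line: name --pt "numbers of a row" for each row, then --argument value for the rest. carry_out: Moves the arm, as the interface text tells. Shifts and turns lie within -1 to 1; 1 stands for 20 cm of shift or pi/2 rad of turn. Its arguments: {"type":"object","properties":{"plan":{"type":"array"},"claw":{"type":"number"}},"required":["plan"]}

```bash
mkdir -p pics; cat > h.py <<'E'
import numpy as np, cv2
from station import manip
def ray(p,u,v):
    f=p["frame"].shape[0]/2/np.tan(np.radians(p["vfov"])/2)
    R=np.array(p["R"]);t=np.array(p["t"])
    return -R.T@t, R.T@np.array([(u-p["cx"])/f,(v-p["cy"])/f,1])
def at(p,u,v,z):
    o,d=ray(p,u,v); return o+d*(z-o[2])/d[2]
def px(p,X):
    f=p["frame"].shape[0]/2/np.tan(np.radians(p["vfov"])/2)
    c=np.array(p["R"])@np.array(X)+np.array(p["t"]); return c[:2]/c[2]*f+[p["cx"],p["cy"]]
def save(p,n): cv2.imwrite(f"pics/{n}.png",p["frame"][:,:,::-1])
E
python3 - <<'E'
from h import *
s=manip.observe(); print(s["time"],s["ee_pos"],s["tool_rot"],s["gripper_width"],s["contact_force"])
for c in["top","side"]:
    p=manip.camera(c); save(p,c+"0"); print(c,p["vfov"],p["cx"],p["cy"],np.round(p["R"],3).tolist(),p["t"])
    for n in["mat","thick_vial","slim_vial","thick_vial_label","slim_vial_label"]:
        print(n,[(np.round(d["rect"]).tolist(),round(d["confidence"],2)) for d in manip.spot_in(n,p)][:4])
E
```

```text
0.0 [ 0.17016841 -0.52246695  0.23012155] [[ 9.50858888e-01  3.09624170e-01 -4.98675777e-04]
 [ 3.09624502e-01 -9.50856359e-01  2.20279766e-03]
 [ 2.07870365e-04 -2.24895197e-03 -9.99997449e-01]] 0.9997239456933986 [ 0.29765925 -0.20735349  0.05067687]
top 43.967525162646695 318.1599023131199 197.97530967385435 [[0.007, -1.0, 0.004], [-0.989, -0.008, -0.145], [0.145, -0.003, -0.989]] [0.31856466 0.48986655 1.0410527 ]
mat [([270.0, 127.0, 406.0, 259.0], 0.97)]
thick_vial [([282.0, 150.0, 321.0, 170.0], 0.73)]
slim_vial [([304.0, 276.0, 337.0, 314.0], 0.85), ([361.0, 202.0, 396.0, 219.0], 0.83), ([427.0, 204.0, 454.0, 239.0], 0.8)]
thick_vial_label [([279.0, 148.0, 322.0, 166.0], 0.84)]
slim_vial_label [([360.0, 203.0, 399.0, 223.0], 0.85), ([432.0, 204.0, 455.0, 239.0], 0.82), ([305.0, 275.0, 334.0, 316.0], 0.79)]
side 53.01447052959779 319.3104400283328 199.2259122883949 [[-0.995, -0.096, 0.004], [-0.062, 0.606, -0.793], [0.073, -0.789, -0.61]] [ 0.51162723 -0.11118506  1.08596593]
mat [([252.0, 174.0, 374.0, 259.0], 0.58)]
thick_vial [([267.0, 208.0, 281.0, 247.0], 0.56)]
slim_vial [([398.0, 215.0, 431.0, 240.0], 0.91), ([330.0, 175.0, 341.0, 196.0], 0.65), ([334.0, 148.0, 359.0, 163.0], 0.51), ([262.0, 288.0, 285.0, 354.0], 0.44)]
thick_vial_label [([267.0, 208.0, 283.0, 247.0], 0.6)]
slim_vial_label [([401.0, 215.0, 433.0, 241.0], 0.79), ([330.0, 147.0, 360.0, 164.0], 0.76), ([328.0, 175.0, 341.0, 199.0], 0.47)]
```

View pics/top0.png

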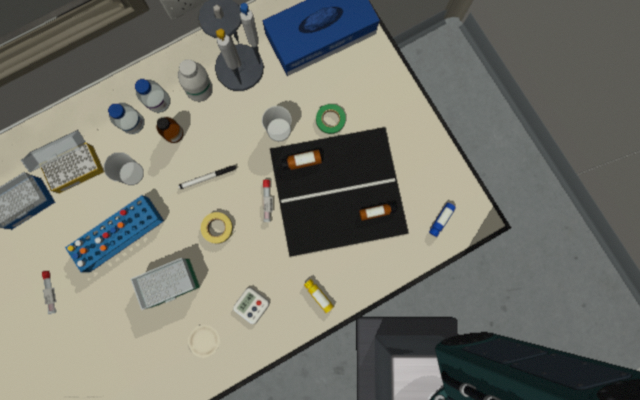

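View pics/side0.png

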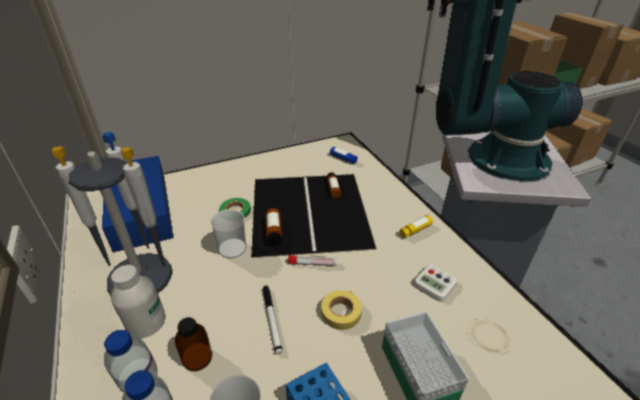

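Candidates seen in the top view: the amber vial on the mat at (303,159) is thick, and the amber one on the mat at (376,212) is slim. The look-alikes are blue at (441,219) and yellow at (319,295), both off the mat; the brown bottle at (170,129) is not a vial. I'll choose the two on the mat, check them in a crop and measure.

```bash
python3 - <<'E'
from h import *
p=manip.camera("top"); f=p["frame"]
cv2.imwrite("pics/crop.png",cv2.resize(f[115:270,260:420,::-1],None,fx=4.5,fy=3.8*4.5/4.5*1.0 if 0 else 4.5*0+3.8,interpolation=cv2.INTER_CUBIC) if 0 else cv2.resize(f[120:265,262:412,::-1],None,fx=4,fy=4,interpolation=cv2.INTER_CUBIC))
g=f.astype(int)
white=(g.min(2)>110).astype(np.uint8); 
amber=((g[:,:,0]>g[:,:,2]+30)&(g[:,:,0]<150)).astype(np.uint8)
# line pixels
roi=np.zeros_like(white); cv2.line(roi,(284,200),(393,182),1,9)
ys,xs=np.nonzero(white&roi); P=np.array([at(p,x,y,.003) for x,y in zip(xs,ys)])[:,:2]
c=P.mean(0); u=np.linalg.svd(P-c)[2][0]; u*=np.sign(u[1]); 
pr=(P-c)@u; mid=c+u*(pr.max()+pr.min())/2
n=np.array([u[1],-u[0]])
print("line mid",mid,"u(+y)",u,"ang",np.degrees(np.arctan2(u[1],u[0])),"len",np.ptp(pr),"n(+x)",n)
for k,b,z in(("thick",(278,145,328,175),.025),("slim",(355,198,400,226),.02)):
    m=np.zeros_like(white); m[b[1]:b[3],b[0]:b[2]]=((g.max(2)>45))[b[1]:b[3],b[0]:b[2]]
    ys,xs=np.nonzero(m); Q=np.array([at(p,x,y,z) for x,y in zip(xs,ys)])[:,:2]
    q=Q.mean(0); w=np.linalg.svd(Q-q)[2][0]; w*=np.sign(w[1])
    print(k,q,"mat xy",(q-mid)@n,(q-mid)@u,"ext",np.ptp((Q-q)@w),np.ptp((Q-q)@[w[1],-w[0]]),"ang",np.degrees(np.arctan2(w[1],w[0])))
E
```

```text
line mid [0.51120891 0.2746952 ] u(+y) [-0.19636936  0.98053   ] ang 101.32472894351233 len 0.26610121204498116 n(+x) [0.98053    0.19636936]
thick [0.57663647 0.35661351] mat xy 0.08023992576309151 0.06747539882868855 ext 0.09475882373329823 0.055577726746165915 ang 92.24021997946666
slim [0.46027574 0.19765008] mat xy -0.06507080175760378 -0.06554333462600243 ext 0.07066475039343982 0.02510154822725369 ang 103.03870403914459
```

View pics/crop.png

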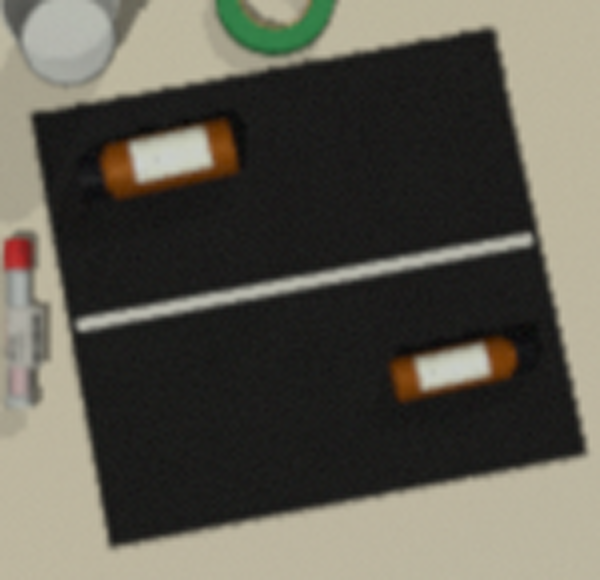

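The crop confirms it. The thick amber vial (crop 170,160) is on the far side with its cap left, and the slim one (crop 455,370) is on the near side with its cap right. The line runs from (80,326) to (530,240). Next I move toward it with the fingers shut, turning so that tool y lies across the line.

Emit:
carry_out --pt "0.9 -1 0 -0.92" --pt "0.9 -1 0 -0.92" --pt "0.9 -1 0 -0.92" --pt "0.9 -1 0 -0.92" --pt "0.9 -1 0 -0.92" --pt "0.9 -1 0 -0.92" --pt "0.9 -1 0 -0.92" --pt "0.9 -1 0 -0.92" --pt "0.9 -1 0 -0.92" --claw 1

```text
time: 1.78
ee_pos: [0.2795, -0.277, 0.2315]
tool_rot: [[-0.187, 0.982, 0.0], [0.982, 0.187, -0.0], [-0.001, 0.0, -1.0]]
contact_force: [-0.1, 0.0, 0.7]
gripper_width: 0.001
grasp_force: 0.0
```

```bash
cat >> h.py <<'E'
def go(X,ang=None):
    s=manip.observe(); R=np.array(s["tool_rot"]); d=R.T@(np.array(X)-s["ee_pos"])/.2
    yaw=np.degrees(np.arctan2(R[1,1],R[0,1])) # world angle of tool y
    print("t",round(s["time"],2),"tcp",np.round(s["ee_pos"],4),"yaw_y",round(yaw,2),"shift",np.round(d,3),"turn",None if ang is None else round((yaw-ang)/90,3),"F",np.round(s["contact_force"],2),"j6",round(s["joints"][5],2))
E
python3 -c "
from h import *
go([.54,.31,.24],11.3)"
```

```text
t 1.77 tcp [ 0.2795 -0.277   0.2315] yaw_y 10.75 shift [ 2.641  1.827 -0.044] turn -0.006 F [-0.14  0.    0.68] j6 -1.11
```

Emit:
carry_out --pt "0.9 0.62 0 -0.006" --pt "0.9 0.62 0 -0.006" --pt "0.9 0.62 0 -0.006" --pt "0.9 0.62 0 -0.006" --pt "0.9 0.62 0 -0.006"

```text
time: 2.4
ee_pos: [0.3679, -0.0753, 0.2314]
tool_rot: [[-0.2, 0.98, 0.0], [0.98, 0.2, 0.0], [-0.0, 0.0, -1.0]]
contact_force: [-0.9, -0.4, -0.4]
gripper_width: -0.003
grasp_force: 0.0
```

Emit:
carry_out --pt "0.9 0.62 0 0" --pt "0.9 0.62 0 0" --pt "0.9 0.62 0 0" --pt "0.9 0.62 0 0"

```text
time: 2.9
ee_pos: [0.4544, 0.1252, 0.231]
tool_rot: [[-0.197, 0.98, -0.0], [0.98, 0.197, -0.0], [-0.0, -0.0, -1.0]]
contact_force: [0.3, -0.2, -0.1]
gripper_width: 0.001
grasp_force: 0.0
```

Emit:
carry_out --pt "0.8 0.6 0 0" --pt "0.8 0.6 0 0" --pt "0.8 0.6 0 0" --pt "0.8 0.6 0 0" --pt "0.8 0.6 0 0" --pt "0.8 0.6 0 0"

```text
time: 3.65
ee_pos: [0.5396, 0.3026, 0.2318]
tool_rot: [[-0.195, 0.981, 0.0], [0.981, 0.195, -0.001], [-0.001, 0.0, -1.0]]
contact_force: [-0.5, -0.8, 0.4]
gripper_width: 0.0
grasp_force: 0.0
```

```bash
python3 -c "
from h import *
go([.577,.357,.12],11.3)
p=manip.camera('wrist'); save(p,'w1'); o,d=ray(p,p['cx'],p['cy']); print(o,d)
for n in['thick_vial','slim_vial','thick_vial_label']:
  print(n,[(np.round(d['rect']).tolist(),round(d['confidence'],2)) for d in manip.spot_in(n,p)][:4])
"
```

```text
t 3.65 tcp [0.5396 0.3026 0.2318] yaw_y 11.24 shift [0.231 0.236 0.559] turn -0.001 F [-0.48 -0.82  0.42] j6 0.22
[0.5263067  0.3716068  0.37418465] [ 0.05537523 -0.27437654 -0.96002661]
thick_vial [([344.0, 103.0, 372.0, 177.0], 0.77)]
slim_vial [([88.0, 99.0, 149.0, 148.0], 0.97), ([242.0, 216.0, 265.0, 270.0], 0.8)]
thick_vial_label [([345.0, 100.0, 372.0, 175.0], 0.79)]
```

View pics/w1.png

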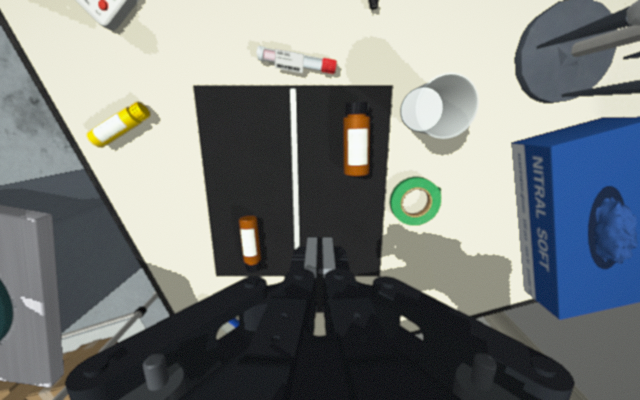

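The wrist view shows the thick vial at (357,140) with its cap up, the slim one at (250,240), and the line at column 294. The yellow look-alike at (118,123) is off the mat. Measuring now.

```bash
cat >> h.py <<'E'
U=np.array([-.19637,.98053]); N=np.array([.98053,.19637]); M=np.array([.5112,.2747])
def matmask(p,z=0.0,g=0.0):
    c=[px(p,[*(M+N*a*(.125-g)+U*b*(.135-g)),z]) for a,b in((-1,-1),(1,-1),(1,1),(-1,1))]
    m=np.zeros(p["frame"].shape[:2],np.uint8); cv2.fillConvexPoly(m,np.int32(np.round(c)),1); return m
def line(p):
    g=p["frame"].astype(int); a=px(p,[*(M-U*.128),.003]);b=px(p,[*(M+U*.128),.003])
    roi=np.zeros(g.shape[:2],np.uint8); cv2.line(roi,tuple(int(v) for v in a),tuple(int(v) for v in b),1,15)
    ys,xs=np.nonzero((g.min(2)>120)&(roi>0)&(matmask(p,0,.005)>0)&(np.ptp(g,axis=2)<40))
    return np.array([at(p,x,y,.003)[:2] for x,y in zip(xs,ys)])
def amber(p):
    g=p["frame"]; h=cv2.cvtColor(g,cv2.COLOR_RGB2HSV)
    m=((h[:,:,0]<18)&(h[:,:,1]>130)&(h[:,:,2]>45)&(matmask(p,.02)>0)).astype(np.uint8)
    m=cv2.morphologyEx(m,cv2.MORPH_CLOSE,np.ones((3,3)))
    return m
def vials(p):
    cs=cv2.findContours(cv2.dilate(amber(p),np.ones((9,9))),cv2.RETR_EXTERNAL,cv2.CHAIN_APPROX_NONE)[0]
    am=amber(p)
    for c in cs:
        b=np.zeros_like(am); cv2.drawContours(b,[c],-1,1,-1)
        ys,xs=np.nonzero(am&b)
        if len(xs)<80: continue
        q0=at(p,xs.mean(),ys.mean(),.015)[:2]
        r=.016 if (q0-M)@U>0 else .012
        Q=np.array([at(p,x,y,.003+r)[:2] for x,y in zip(xs,ys)],np.float32)
        hull=cv2.convexHull(Q); (cx,cy),(w,hh),an=cv2.minAreaRect(hull)
        bx=cv2.boxPoints(((cx,cy),(w,hh),an)); e=max((bx[1]-bx[0],bx[2]-bx[1]),key=np.linalg.norm); e=e*np.sign(e@U)
        d=np.array([cx,cy])-M
        print("r",r,"xy",round(cx,4),round(cy,4),"mat",np.round([d@N*1e3,d@U*1e3],1),"size",round(w*1e3),round(hh*1e3),"axis-vs-U deg",round(np.degrees(np.arctan2(e[1],e[0]))-101.32,2))
def meas(p):
    L=line(p); d=L-M; k=np.polyfit(d@U,d@N,1); print("line off mm",round(k[1]*1e3,2),"tilt deg",round(-np.degrees(k[0]),2),"y",np.round([(d@U).min(),(d@U).max()],3)); vials(p)
E
python3 -c "
from h import *
for c in ('wrist','top'):
  p=manip.camera(c); meas(p)
"
```

```text
line off mm 0.74 tilt deg 0.04 y [-0.085  0.13 ]
r 0.012 xy 0.462 0.1946 mat [-64.  -68.9] size 26 75 axis-vs-U deg 2.03
r 0.016 xy 0.5777 0.352 mat [80.3 62.7] size 34 78 axis-vs-U deg 2.87
line off mm 0.06 tilt deg 0.06 y [-0.126  0.131]
r 0.016 xy 0.5706 0.3643 mat [75.8 76.2] size 32 56 axis-vs-U deg -10.86
```

```bash
python3 -c "
from h import *
p=manip.camera('wrist'); s=manip.observe(); R=np.array(s['tool_rot'])
for y in (-.02,-.01,0,.01,.02): print(y,px(p,s['ee_pos']+R@[0,y,0]),px(p,s['ee_pos']+R@[0.011,y,0]))
cv2.imwrite('pics/tip.png',cv2.resize(p['frame'][215:305,260:380,::-1],None,fx=6,fy=6,interpolation=cv2.INTER_CUBIC))
go([*(np.array([.577,.352])+N*.008),.06],11.3)
"
```

```text
-0.02 [283.12229475 250.83117759] [282.40385897 232.75766535]
-0.01 [300.7994583  250.83053761] [300.43503963 232.75783804]
0 [318.47503886 250.82989768] [318.46457327 232.75801071]
0.01 [336.14903665 250.82925782] [336.49246011 232.75818336]
0.02 [353.82145187 250.82861801] [354.51870039 232.758356  ]
t 4.0 tcp [0.5395 0.3039 0.2318] yaw_y 11.34 shift [0.199 0.27  0.859] turn 0.0 F [ 0.39 -0.65  0.25] j6 0.22
```

View pics/tip.png

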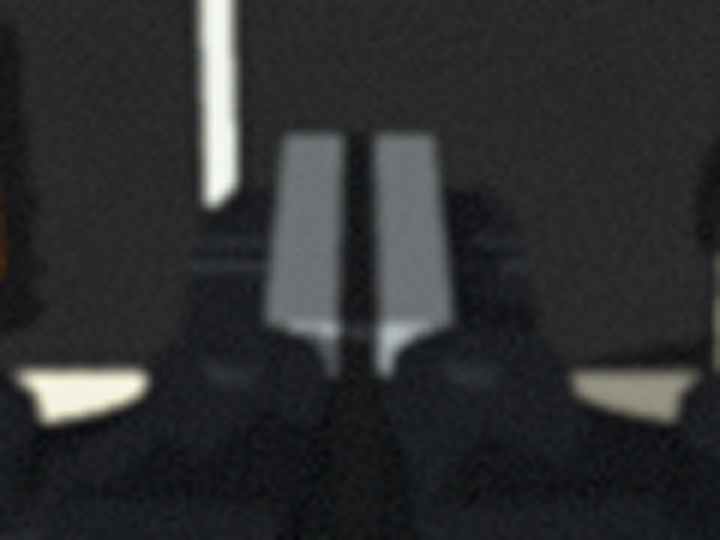

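The shut fingertips make a patch of about 14 × 22 mm, so I'll turn the 22 mm side into the rolling direction and ratchet: press, roll about 16 mm, lift, repeat.

Emit:
carry_out --pt "0.2 0.27 0.6 -1" --pt "0.2 0.27 0.6 -1" --pt "0.2 0.27 0.6 -1" --pt "0.2 0.27 0.6 -1" --pt "0.2 0.27 0.6 -1" --pt "0.2 0.27 0.6 -1" --pt "0.2 0.27 0.6 -1" --pt "0.2 0.27 0.6 -1" --pt "0.2 0.27 0.6 -1" --pt "0.2 0.27 0.6 -1" --pt "0.2 0.27 0.6 -1"

```text
time: 5.38
ee_pos: [0.5846, 0.3543, 0.1113]
tool_rot: [[-0.981, -0.196, -0.0], [-0.196, 0.981, -0.0], [0.0, -0.0, -1.0]]
contact_force: [0.1, 0.2, -0.0]
gripper_width: -0.0
grasp_force: 0.0
```

```bash
python3 -c "
from h import *
p=manip.camera('wrist'); save(p,'w2'); meas(p)
go([*(np.array([.577,.352])+N*.008),.036],101.3)
"
```

```text
line off mm 0.83 tilt deg 0.05 y [-0.128  0.13 ]
r 0.016 xy 0.578 0.3532 mat [80.9 63.9] size 34 79 axis-vs-U deg 1.7
r 0.012 xy 0.4656 0.195 mat [-60.4 -69.2] size 18 78 axis-vs-U deg 0.03
t 5.42 tcp [0.5847 0.3543 0.1113] yaw_y 101.33 shift [-0.    -0.004  0.377] turn 0.0 F [ 0.02 -0.13  0.4 ] j6 -1.31
```

View pics/w2.png

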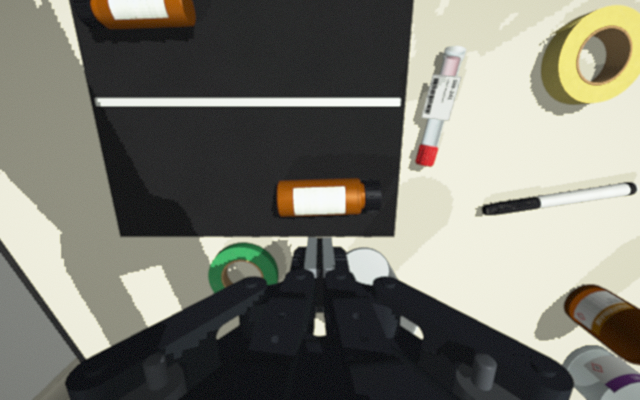

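The close view agrees: the thick vial is at (320,198), just under the tip, and the line is ahead at row 102. Descending to contact.

Emit:
carry_out --pt "0 0 0.2 0" --pt "0 0 0.34 0" --pt "0 0 0.37 0" --pt "0 0 0.38 0" --pt "0 0 0.385 0" --pt "0 0 0.385 0"

```text
time: 6.18
ee_pos: [0.5852, 0.3547, 0.0355]
tool_rot: [[-0.98, -0.197, 0.002], [-0.197, 0.98, 0.001], [-0.002, 0.0, -1.0]]
contact_force: [-0.2, 0.1, -0.3]
gripper_width: -0.001
grasp_force: 0.0
```

Emit:
carry_out --pt "0 0 0.003 0" --pt "0 0 0.006 0" --pt "0 0 0.006 0"

```text
time: 6.55
ee_pos: [0.5857, 0.3547, 0.035]
tool_rot: [[-0.98, -0.197, 0.003], [-0.197, 0.98, 0.001], [-0.003, 0.001, -1.0]]
contact_force: [0.5, 0.1, 5.7]
gripper_width: 0.0
grasp_force: 2.6
```

Emit:
carry_out --pt "0.01 0 0 0" --pt "0.03 0 0 0" --pt "0.055 0 0 0" --pt "0.08 0 0 0" --pt "0.105 0 0 0" --pt "0.13 0 0 0" --pt "0.145 0 0 0" --pt "0.15 0 0 0" --pt "0.15 0 0 0"

```text
time: 7.68
ee_pos: [0.5565, 0.348, 0.035]
tool_rot: [[-0.98, -0.197, 0.003], [-0.197, 0.98, -0.0], [-0.003, -0.001, -1.0]]
contact_force: [0.1, -1.6, 5.6]
gripper_width: 0.0
grasp_force: 2.7
```

```bash
python3 -c "
from h import *
p=manip.camera('wrist'); meas(p); go([.577,.352,.035],101.3)
"
```

```text
line off mm 0.6 tilt deg 0.01 y [-0.127  0.129]
r 0.016 xy 0.5718 0.3212 mat [68.6 33.7] size 36 21 axis-vs-U deg -89.91
r 0.016 xy 0.5582 0.378 mat [66.4 92.1] size 35 23 axis-vs-U deg -89.91
r 0.012 xy 0.4646 0.1979 mat [-60.8 -66.1] size 19 75 axis-vs-U deg 0.06
t 7.72 tcp [0.5565 0.348  0.0349] yaw_y 101.36 shift [-0.104 -0.001 -0.   ] turn 0.001 F [-0.53 -1.14  5.73] j6 -1.3
```

Emit:
carry_out --pt "0 0 -0.04 0" --pt "-0.076 0 -0.04 -0.024" --pt "-0.076 0 -0.01 -0.024" --pt "-0.076 0 0 -0.024" --pt "-0.076 0 0 -0.024" --pt "-0.06 0 0 -0.021" --pt "-0.035 0 0 -0.016" --pt "-0.01 0 0 -0.012" --pt "0.015 0 0 -0.008" --pt "0.04 0 0 -0.004" --pt "0.065 0 0 0" --pt "0.074 0 0 0"

```text
time: 9.22
ee_pos: [0.5414, 0.3449, 0.0349]
tool_rot: [[-0.98, -0.197, 0.003], [-0.197, 0.98, -0.001], [-0.003, -0.001, -1.0]]
contact_force: [0.8, -2.7, 6.6]
gripper_width: -0.003
grasp_force: 3.4
```

```bash
python3 -c "
from h import *
p=manip.camera('wrist'); meas(p); go([.577,.352,.035],101.3)
"
```

```text
line off mm 0.43 tilt deg 0.05 y [-0.127  0.13 ]
r 0.016 xy 0.557 0.3189 mat [53.6 34.3] size 29 38 axis-vs-U deg 64.43
r 0.016 xy 0.5437 0.3731 mat [51.2 90.1] size 38 29 axis-vs-U deg -59.94
r 0.012 xy 0.4616 0.1951 mat [-64.3 -68.3] size 25 79 axis-vs-U deg 1.8
t 9.28 tcp [0.5412 0.3449 0.0349] yaw_y 101.34 shift [-0.182 -0.    -0.   ] turn 0.0 F [ 0.05 -2.82  6.75] j6 -1.29
```

Emit:
carry_out --pt "0 0 -0.04 0" --pt "-0.076 0 -0.04 -0.024" --pt "-0.076 0 -0.01 -0.024" --pt "-0.076 0 0 -0.024" --pt "-0.076 0 0 -0.024" --pt "-0.06 0 0 -0.018" --pt "-0.035 0 0 -0.01" --pt "-0.01 0 0 -0.002" --pt "0.015 0 0 0.006" --pt "0.04 0 0 0.014" --pt "0.065 0 0 0.02" --pt "0.074 0 0 0.02"

```text
time: 10.78
ee_pos: [0.5268, 0.342, 0.0349]
tool_rot: [[-0.986, -0.165, 0.003], [-0.165, 0.986, -0.001], [-0.003, -0.001, -1.0]]
contact_force: [1.1, -2.9, 7.0]
gripper_width: 0.003
grasp_force: 3.8
```

Emit:
carry_out --pt "0 0 -0.04 0" --pt "-0.076 0 -0.04 -0.044" --pt "-0.076 0 -0.01 -0.044" --pt "-0.076 0 0 -0.044" --pt "-0.076 0 0 -0.044" --pt "-0.06 0 0 -0.035" --pt "-0.035 0 0 -0.025" --pt "-0.01 0 0 -0.015" --pt "0.015 0 0 -0.007" --pt "0.04 0 0 0" --pt "0.065 0 0 0" --pt "0.074 0 0 0"

```text
time: 12.28
ee_pos: [0.5125, 0.3388, 0.0349]
tool_rot: [[-0.986, -0.165, 0.003], [-0.165, 0.986, -0.002], [-0.003, -0.003, -1.0]]
contact_force: [1.0, -4.8, 8.6]
gripper_width: -0.002
grasp_force: 4.2
```

Emit:
carry_out --pt "0 0 -0.05 0" --pt "-0.35 0 -0.4 -0.02" --pt "-0.35 0 -0.4 -0.02" --pt "-0.35 0 -0.4 -0.02"

```text
time: 12.78
ee_pos: [0.5825, 0.3526, 0.1153]
tool_rot: [[-0.981, -0.196, 0.004], [-0.196, 0.981, 0.002], [-0.004, 0.002, -1.0]]
contact_force: [-1.0, -0.0, -0.2]
gripper_width: 0.004
grasp_force: 0.0
```

```bash
python3 -c "
from h import *
p=manip.camera('wrist'); save(p,'w3'); meas(p); go([.577,.352,.035],101.3)
"
```

```text
line off mm 0.13 tilt deg 0.19 y [-0.128  0.13 ]
r 0.016 xy 0.518 0.339 mat [19.3 61.7] size 31 78 axis-vs-U deg 1.88
r 0.012 xy 0.4639 0.1947 mat [-62.1 -69.2] size 21 78 axis-vs-U deg 0.06
t 12.82 tcp [0.5804 0.352  0.113 ] yaw_y 101.34 shift [0.017 0.003 0.39 ] turn 0.0 F [-0.93 -0.87 -0.82] j6 -1.31
```

View pics/w3.png

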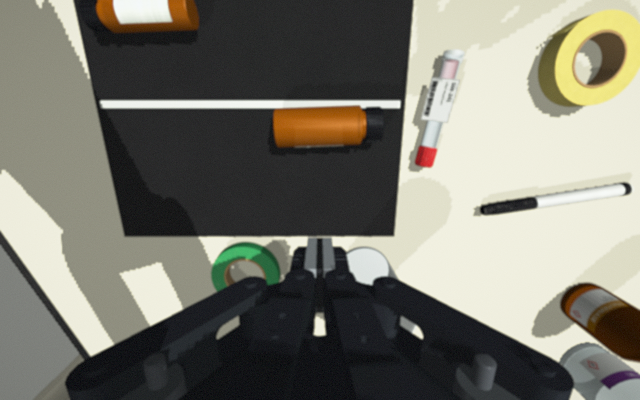

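Emit:
carry_out --pt "0.28 -0.1 0.3 -0.02" --pt "0.28 -0.1 0.35 -0.02" --pt "0.28 -0.1 0.39 -0.02" --pt "0.28 -0.1 0.402 -0.02" --pt "0.28 -0.1 0.402 -0.02" --pt "0.3 -0.1 0.402 0" --pt "0.32 -0.1 0.402 0.02" --pt "0.34 -0.1 0.402 0.02" --pt "0.36 -0.1 0.402 0.02" --pt "0.38 -0.1 0.402 0.02" --pt "0.4 -0.1 0.402 0.02" --pt "0.4 -0.1 0.402 0.02"

```text
time: 14.32
ee_pos: [0.5065, 0.3147, 0.0347]
tool_rot: [[-0.986, -0.166, 0.003], [-0.166, 0.986, -0.003], [-0.003, -0.004, -1.0]]
contact_force: [0.9, -5.9, 12.5]
gripper_width: -0.001
grasp_force: 6.1
```

Emit:
carry_out --pt "0 0 -0.05 0" --pt "-0.4 0.1 -0.402 -0.02" --pt "-0.4 0.1 -0.402 -0.02" --pt "-0.4 0.1 -0.402 -0.02" --pt "-0.4 0.1 -0.402 -0.02" --pt "-0.4 0.1 -0.402 -0.02" --pt "-0.4 0.1 -0.402 -0.02"

```text
time: 15.2
ee_pos: [0.5804, 0.349, 0.1117]
tool_rot: [[-0.98, -0.197, -0.003], [-0.197, 0.98, -0.001], [0.003, -0.001, -1.0]]
contact_force: [0.4, -0.3, 0.7]
gripper_width: 0.002
grasp_force: 0.0
```

```bash
python3 -c "
from h import *
p=manip.camera('wrist'); save(p,'w4'); meas(p); go([.577,.352,.035],101.3)
p=manip.camera('side'); cv2.imwrite('pics/s4.png',cv2.resize(p['frame'][160:270,230:390,::-1],None,fx=4,fy=4,interpolation=cv2.INTER_CUBIC)); meas(p)
"
```

```text
line off mm 0.54 tilt deg -0.1 y [-0.128  0.13 ]
r 0.016 xy 0.509 0.337 mat [10.  61.5] size 32 78 axis-vs-U deg 1.75
r 0.012 xy 0.4627 0.1945 mat [-63.3 -69.2] size 24 77 axis-vs-U deg 0.09
t 15.25 tcp [0.5807 0.3491 0.1121] yaw_y 101.39 shift [0.015 0.018 0.385] turn 0.001 F [0.21 0.34 0.15] j6 -1.31
line off mm 0.18 tilt deg 0.07 y [-0.123  0.132]
r 0.016 xy 0.5108 0.325 mat [ 9.5 49.4] size 32 88 axis-vs-U deg 1.11
r 0.012 xy 0.4611 0.1943 mat [-64.9 -69. ] size 24 95 axis-vs-U deg 2.6
```

View pics/w4.png

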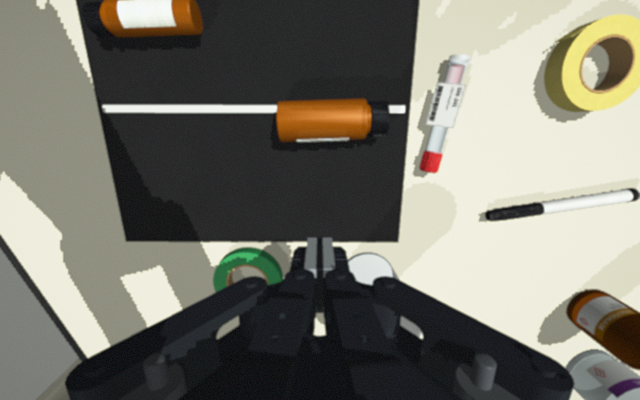

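Thick vial is at about 9.5 mm from the line and nearly parallel (about 1.7°), so one last 19 mm fingertip stroke.

Emit:
carry_out --pt "0.34 -0.08 0.3 -0.02" --pt "0.34 -0.08 0.35 -0.02" --pt "0.34 -0.08 0.39 -0.02" --pt "0.34 -0.08 0.4 -0.02" --pt "0.34 -0.08 0.4 -0.02" --pt "0.36 -0.08 0.4 0" --pt "0.38 -0.08 0.4 0.02" --pt "0.4 -0.08 0.4 0.02" --pt "0.42 -0.08 0.4 0.02" --pt "0.43 -0.08 0.4 0.02" --pt "0.435 -0.08 0.4 0.02" --pt "0.435 -0.08 0.4 0.02"

```text
time: 16.8
ee_pos: [0.5011, 0.3161, 0.0349]
tool_rot: [[-0.986, -0.165, 0.003], [-0.165, 0.986, -0.001], [-0.003, -0.001, -1.0]]
contact_force: [0.4, -4.5, 6.9]
gripper_width: 0.001
grasp_force: 3.2
```

Emit:
carry_out --pt "0 0 -0.02 0" --pt "0 0 -0.08 0" --pt "-0.435 0.08 -0.4 -0.02" --pt "-0.435 0.08 -0.4 -0.02" --pt "-0.435 0.08 -0.4 -0.02" --pt "-0.435 0.08 -0.4 -0.02" --pt "-0.435 0.08 -0.4 -0.02" --pt "-0.435 0.08 -0.4 -0.02"

```text
time: 17.8
ee_pos: [0.5815, 0.3465, 0.112]
tool_rot: [[-0.98, -0.198, -0.002], [-0.198, 0.98, -0.001], [0.002, -0.001, -1.0]]
contact_force: [-0.3, -0.8, -0.1]
gripper_width: 0.003
grasp_force: 0.0
```

```bash
python3 -c "
from h import *
p=manip.camera('wrist'); save(p,'w5'); meas(p); 
p=manip.camera('side'); meas(p)
q=M-N*.072+U*-.067; go([*q,.113],101.3)
"
```

```text
line off mm 0.8 tilt deg -0.02 y [-0.129  0.13 ]
r 0.016 xy 0.5038 0.3363 mat [ 4.8 61.8] size 33 78 axis-vs-U deg 1.74
r 0.012 xy 0.4633 0.1945 mat [-62.7 -69.2] size 24 77 axis-vs-U deg 0.1
line off mm 0.22 tilt deg 0.05 y [-0.123  0.132]
r 0.016 xy 0.5054 0.3257 mat [ 4.3 51.2] size 32 91 axis-vs-U deg 1.76
r 0.012 xy 0.4611 0.1943 mat [-64.9 -69. ] size 24 95 axis-vs-U deg 2.6
t 17.9 tcp [0.582  0.3467 0.1126] yaw_y 101.39 shift [ 0.778 -0.617 -0.001] turn 0.001 F [0.03 0.16 0.01] j6 -1.32
```

Emit:
carry_out --pt "0.372 0.02 0.3 0" --pt "0.372 0.02 0.35 0" --pt "0.372 0.02 0.39 0" --pt "0.372 0.02 0.402 0" --pt "0.372 0.02 0.402 0" --pt "0.384 0.02 0.402 0" --pt "0.396 0.02 0.402 0" --pt "0.408 0.02 0.402 0" --pt "0.415 0.02 0.402 0" --pt "0.415 0.02 0.402 0"

```text
time: 19.15
ee_pos: [0.5024, 0.3344, 0.0349]
tool_rot: [[-0.98, -0.197, 0.004], [-0.197, 0.98, 0.001], [-0.004, -0.0, -1.0]]
contact_force: [0.5, -2.5, 5.5]
gripper_width: -0.0
grasp_force: 2.9
```

Emit:
carry_out --pt "0 0 -0.02 0" --pt "0 0 -0.08 0" --pt "-0.415 0 -0.4 0" --pt "-0.415 0 -0.4 0" --pt "-0.415 0 -0.4 0" --pt "-0.415 0 -0.4 0" --pt "-0.415 0 -0.4 0" --pt "-0.415 0 -0.4 0"

```text
time: 20.15
ee_pos: [0.5807, 0.3505, 0.1116]
tool_rot: [[-0.98, -0.198, -0.002], [-0.198, 0.98, -0.001], [0.002, -0.001, -1.0]]
contact_force: [0.5, 0.1, 0.2]
gripper_width: 0.002
grasp_force: 0.0
```

```bash
python3 -c "
from h import *
p=manip.camera('wrist'); save(p,'w5'); meas(p); 
p=manip.camera('side'); meas(p)
q=M-N*.072+U*-.067; go([*q,.113],101.3)
"
```

```text
line off mm 0.66 tilt deg -0.13 y [-0.129  0.13 ]
r 0.016 xy 0.5041 0.3361 mat [ 5.1 61.6] size 32 79 axis-vs-U deg 1.73
r 0.012 xy 0.4632 0.1944 mat [-62.9 -69.3] size 23 78 axis-vs-U deg 0.11
line off mm 0.45 tilt deg -0.04 y [-0.123  0.132]
r 0.016 xy 0.5059 0.3243 mat [ 4.6 49.7] size 32 88 axis-vs-U deg 1.76
r 0.012 xy 0.4609 0.1942 mat [-65.2 -69.1] size 25 95 axis-vs-U deg 1.43
t 20.25 tcp [0.5812 0.3506 0.1121] yaw_y 101.4 shift [ 0.778 -0.638 -0.003] turn 0.001 F [ 0.21 -0.14 -1.2 ] j6 -1.31
```

View pics/w5.png

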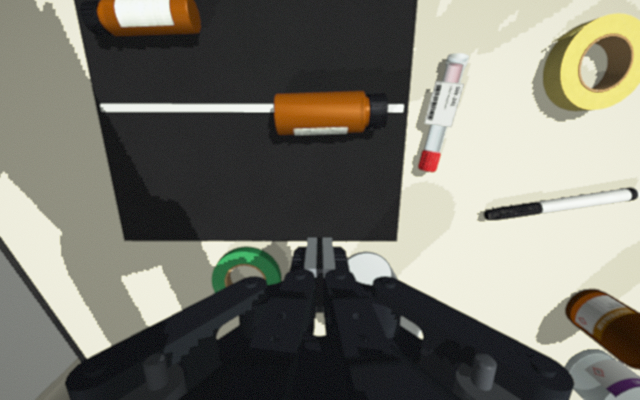

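The thick vial didn't net move on that short stroke: its middle is at (321,113), about 4 mm off the line. I'll redo it more slowly, settling above it first and checking while pressed.

Emit:
carry_out --pt "0.367 0.01 0.3 0" --pt "0.367 0.01 0.35 0" --pt "0.367 0.01 0.36 0" --pt "0.367 0.01 0.37 0" --pt "0.367 0.01 0.39 0" --pt "0.367 0.01 0.4 0" --pt "0.367 0.01 0.406 0" --pt "0.367 0.01 0.406 0" --pt "0.367 0.01 0.406 0"

```text
time: 21.38
ee_pos: [0.5126, 0.3391, 0.0349]
tool_rot: [[-0.98, -0.197, 0.006], [-0.197, 0.98, 0.002], [-0.007, 0.001, -1.0]]
contact_force: [0.7, -0.4, 6.8]
gripper_width: -0.0
grasp_force: 3.5
```

```bash
python3 -c "
from h import *
p=manip.camera('wrist'); meas(p); 
s=manip.observe(); print('finger mat x',(np.array(s['ee_pos'])[:2]-M)@N)
"
```

```text
line off mm 0.7 tilt deg 0.08 y [-0.127  0.129]
r 0.016 xy 0.5075 0.3363 mat [ 8.5 61.2] size 35 81 axis-vs-U deg 2.31
r 0.012 xy 0.4622 0.1939 mat [-63.9 -69.6] size 24 83 axis-vs-U deg 1.76
finger mat x 0.014011954290425416
```

Emit:
carry_out --pt "0.01 0 0 0" --pt "0.02 0 0 0" --pt "0.03 0 0 0" --pt "0.04 0 0 0" --pt "0.047 0 0 0" --pt "0.047 0 0 0" --pt "0.047 0 0 0"

```text
time: 22.3
ee_pos: [0.5033, 0.3369, 0.0349]
tool_rot: [[-0.98, -0.197, 0.006], [-0.197, 0.98, 0.002], [-0.006, 0.001, -1.0]]
contact_force: [0.7, -1.7, 6.8]
gripper_width: -0.002
grasp_force: 3.7
```

```bash
python3 -c "
from h import *
p=manip.camera('wrist'); meas(p); 
s=manip.observe(); print('finger mat x',(np.array(s['ee_pos'])[:2]-M)@N,s['contact_force'])
"
```

```text
line off mm 0.44 tilt deg 0.05 y [-0.127  0.129]
r 0.016 xy 0.5028 0.3353 mat [ 3.7 61. ] size 36 81 axis-vs-U deg 2.16
r 0.012 xy 0.4622 0.1939 mat [-63.9 -69.7] size 24 82 axis-vs-U deg 1.86
finger mat x 0.004509886041240486 [ 0.0956212  -1.49501891  7.00531717]
```

Emit:
carry_out --pt "0.01 0 0 0" --pt "0.02 0 0 0" --pt "0.027 0 0 0" --pt "0.027 0 0 0" --pt "0.027 0 0 0"

```text
time: 22.98
ee_pos: [0.4981, 0.3357, 0.0349]
tool_rot: [[-0.98, -0.197, 0.006], [-0.197, 0.98, 0.002], [-0.006, 0.0, -1.0]]
contact_force: [0.4, -2.4, 7.3]
gripper_width: -0.002
grasp_force: 3.7
```

Emit:
carry_out --pt "0 0 -0.015 0" --pt "0 0 -0.04 0" --pt "0 0 -0.15 0" --pt "-0.39 0 -0.4 0" --pt "-0.39 0 -0.4 0" --pt "-0.39 0 -0.4 0" --pt "-0.39 0 -0.4 0" --pt "-0.39 0 -0.4 0"

```text
time: 23.98
ee_pos: [0.5699, 0.3504, 0.1099]
tool_rot: [[-0.98, -0.198, -0.003], [-0.198, 0.98, -0.001], [0.003, -0.001, -1.0]]
contact_force: [-0.7, 0.8, -0.3]
gripper_width: 0.002
grasp_force: 0.0
```

```bash
python3 -c "
from h import *
p=manip.camera('wrist'); meas(p); 
p=manip.camera('side'); meas(p)
s=manip.observe(); print('finger mat x',(np.array(s['ee_pos'])[:2]-M)@N,s['time'])
"
```

```text
line off mm 0.65 tilt deg -0.02 y [-0.128  0.13 ]
r 0.016 xy 0.4992 0.3348 mat [ 0.1 61.3] size 33 78 axis-vs-U deg 2.25
r 0.012 xy 0.4619 0.1943 mat [-64.1 -69.2] size 25 78 axis-vs-U deg 2.09
line off mm 2.88 tilt deg -1.0 y [-0.123  0.132]
r 0.016 xy 0.5 0.3243 mat [-1.2 50.9] size 32 88 axis-vs-U deg 0.03
r 0.012 xy 0.4609 0.1942 mat [-65.2 -69.1] size 25 95 axis-vs-U deg 1.43
finger mat x 0.07281075917444234 24.075
```

Thick vial is now within about 1 mm of the line. Next, the slim one.

```bash
python3 -c "
from h import *
go([*(M-N*.073-U*.066),.06],101.3)
"
```

```text
t 24.07 tcp [0.5703 0.3505 0.1105] yaw_y 101.41 shift [ 0.729 -0.642  0.254] turn 0.001 F [-0.02  0.06  0.69] j6 -1.3
```

Emit:
carry_out --pt "0.73 -0.64 0 0" --pt "0.73 -0.64 0 0" --pt "0.73 -0.64 0 0" --pt "0.73 -0.64 0 0" --pt "0.73 -0.64 0.2 0" --pt "0.73 -0.64 0.25 0" --pt "0.73 -0.64 0.25 0" --pt "0.73 -0.64 0.25 0"

```text
time: 25.08
ee_pos: [0.4549, 0.1971, 0.0628]
tool_rot: [[-0.98, -0.198, 0.002], [-0.198, 0.98, 0.001], [-0.002, 0.0, -1.0]]
contact_force: [0.1, -0.0, -0.1]
gripper_width: -0.0
grasp_force: 0.0
```

```bash
python3 -c "
from h import *
p=manip.camera('wrist'); save(p,'w6'); meas(p)
go([*(M-N*.073-U*.066),.0255],101.3)
"
```

```text
Traceback (most recent call last):
  File "h.py", line 46, in meas
    L=line(p); d=L-M; k=np.polyfit(d@U,d@N,1); print("line off mm",round(k[1]*1e3,2),"tilt deg",round(-np.degrees(k[0]),2),"y",np.round([(d@U).min(),(d@U).max()],3)); vials(p)
                 ~^~
ValueError: operands could not be broadcast together with shapes (0,) (2,)
```

View pics/w6.png

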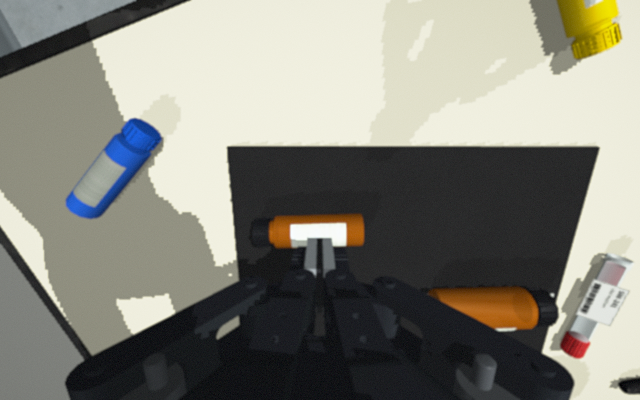

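The tip is just behind the slim amber vial's top: vial at (315,231), label up, cap left. The blue vial (115,168) and yellow (590,25) stay off to the side. Pressing.

Emit:
carry_out --pt "0.01 0 0.08 0" --pt "0.01 0 0.14 0" --pt "0.01 0 0.16 0" --pt "0.01 0 0.17 0" --pt "0.01 0 0.176 0" --pt "0.01 0 0.18 0" --pt "0.01 0 0.18 0"

```text
time: 26.0
ee_pos: [0.4528, 0.1962, 0.0267]
tool_rot: [[-0.98, -0.197, 0.003], [-0.197, 0.98, 0.001], [-0.003, -0.0, -1.0]]
contact_force: [-0.3, -0.7, 5.0]
gripper_width: -0.0
grasp_force: 2.4
```

```bash
sed -i 's/L=line(p); d=L-M;/L=line(p); d=(L if len(L)>9 else np.array([M,M+U]))-M;/' h.py; sed -i 's/if (q0-M)@U>0 else/if (q0-M)@U>.0 else/' h.py; cat >> h.py <<'E'
def fx():
    s=manip.observe(); d=np.array(s["ee_pos"])[:2]-M; print("t",s["time"],"finger mat",np.round([d@N*1e3,d@U*1e3],1),"z",round(s["ee_pos"][2],4),"F",np.round(s["contact_force"],1))
E
python3 -c "
from h import *
p=manip.camera('wrist'); meas(p); fx()"
```

```text
line off mm 0.43 tilt deg 0.28 y [-0.07   0.008]
r 0.016 xy 0.5136 0.411 mat [ 29.1 133.2] size 21 7 axis-vs-U deg -270.73
r 0.016 xy 0.4866 0.3528 mat [-8.8 81.4] size 83 27 axis-vs-U deg -31.86
r 0.012 xy 0.4677 0.1752 mat [-62.2 -89. ] size 27 30 axis-vs-U deg 0.08
r 0.012 xy 0.4578 0.2182 mat [-63.4 -44.9] size 28 25 axis-vs-U deg -86.71
t 26.05 finger mat [-72.7 -65.5] z 0.0267 F [-0.5 -0.7  5.9]
```

Emit:
carry_out --pt "-0.01 0 0 0" --pt "-0.03 0 0 0" --pt "-0.055 0 0 0" --pt "-0.08 0 0 0" --pt "-0.105 0 0 0" --pt "-0.13 0 0 0" --pt "-0.15 0 0 0" --pt "-0.15 0 0 0" --pt "-0.15 0 0 0"

```text
time: 27.18
ee_pos: [0.4822, 0.203, 0.0269]
tool_rot: [[-0.98, -0.197, 0.003], [-0.197, 0.98, 0.002], [-0.003, 0.002, -1.0]]
contact_force: [-0.1, 2.6, 5.3]
gripper_width: 0.002
grasp_force: 2.9
```

```bash
python3 -c "
from h import *
p=manip.camera('wrist'); meas(p); fx()"
```

```text
line off mm -1.56 tilt deg -6.85 y [0.004 0.025]
r 0.016 xy 0.516 0.4113 mat [ 31.5 133. ] size 19 6 axis-vs-U deg -270.19
r 0.016 xy 0.4989 0.339 mat [ 0.5 65.5] size 40 96 axis-vs-U deg -0.02
r 0.012 xy 0.4775 0.1991 mat [-47.9 -67.5] size 26 72 axis-vs-U deg 1.57
t 27.225 finger mat [-42.5 -64.6] z 0.0269 F [-0.5  2.3  5.3]
```

Emit:
carry_out --pt "0 0 -0.04 0" --pt "0.068 0 -0.04 0" --pt "0.068 0 -0.01 0" --pt "0.068 0 0 0" --pt "0.068 0 0 0" --pt "0.055 0 0 0" --pt "0.03 0 0 0" --pt "0.005 0 0 0" --pt "-0.02 0 0 0" --pt "-0.045 0 0 0" --pt "-0.07 0 0 0" --pt "-0.08 0 0 0"

```text
time: 28.72
ee_pos: [0.498, 0.2062, 0.0269]
tool_rot: [[-0.98, -0.197, 0.003], [-0.197, 0.98, 0.002], [-0.003, 0.002, -1.0]]
contact_force: [-1.0, 2.7, 7.8]
gripper_width: -0.001
grasp_force: 3.6
```

```bash
python3 -c "
from h import *
p=manip.camera('wrist'); meas(p); fx()"
```

```text
line off mm 0.62 tilt deg -0.03 y [-0.128  0.026]
r 0.016 xy 0.5175 0.4117 mat [ 33.1 133.1] size 18 7 axis-vs-U deg -270.16
r 0.016 xy 0.4995 0.339 mat [ 1.1 65.4] size 39 96 axis-vs-U deg 1.95
r 0.012 xy 0.493 0.2026 mat [-32.  -67.1] size 27 72 axis-vs-U deg 2.03
t 28.775 finger mat [-26.2 -64.6] z 0.0269 F [0.8 3.  7.3]
```

Emit:
carry_out --pt "0 0 -0.04 0" --pt "0.068 0 -0.04 0" --pt "0.068 0 -0.01 0" --pt "0.068 0 0 0" --pt "0.068 0 0 0" --pt "0.055 0 0 0" --pt "0.03 0 0 0" --pt "0.005 0 0 0" --pt "-0.02 0 0 0" --pt "-0.045 0 0 0" --pt "-0.07 0 0 0" --pt "-0.08 0 0 0"

```text
time: 30.28
ee_pos: [0.5136, 0.2093, 0.0269]
tool_rot: [[-0.98, -0.197, 0.003], [-0.197, 0.98, 0.002], [-0.003, 0.002, -1.0]]
contact_force: [-0.6, 2.2, 7.3]
gripper_width: -0.002
grasp_force: 3.6
```

Emit:
carry_out --pt "0 0 -0.04 0" --pt "0.068 0 -0.04 0" --pt "0.068 0 -0.01 0" --pt "0.068 0 0 0" --pt "0.068 0 0 0" --pt "0.055 0 0 0" --pt "0.03 0 0 0" --pt "0.005 0 0 0" --pt "-0.02 0 0 0" --pt "-0.045 0 0 0" --pt "-0.05 0 0 0" --pt "-0.05 0 0 0"

```text
time: 31.78
ee_pos: [0.5235, 0.2111, 0.0269]
tool_rot: [[-0.98, -0.197, 0.003], [-0.197, 0.98, 0.002], [-0.004, 0.001, -1.0]]
contact_force: [0.3, 1.7, 6.6]
gripper_width: 0.003
grasp_force: 3.4
```

```bash
python3 -c "
from h import *
p=manip.camera('wrist'); meas(p); fx()"
```

```text
line off mm -0.14 tilt deg -1.08 y [-0.129  0.025]
r 0.016 xy 0.5193 0.4125 mat [ 35.  133.5] size 17 7 axis-vs-U deg -271.5
r 0.016 xy 0.4993 0.339 mat [ 0.9 65.4] size 36 96 axis-vs-U deg 1.91
r 0.012 xy 0.5272 0.1862 mat [ -1.7 -89.9] size 28 27 axis-vs-U deg -41.8
r 0.012 xy 0.5168 0.2262 mat [ -4.1 -48.7] size 26 36 axis-vs-U deg 3.48
t 31.825 finger mat [ -0.5 -64.8] z 0.0269 F [0.4 1.4 6.9]
```

Emit:
carry_out --pt "-0.01 0 0 0" --pt "-0.02 0 0 0" --pt "-0.03 0 0 0" --pt "-0.03 0 0 0" --pt "-0.03 0 0 0"

```text
time: 32.45
ee_pos: [0.5292, 0.2124, 0.0269]
tool_rot: [[-0.98, -0.197, 0.003], [-0.197, 0.98, 0.002], [-0.004, 0.002, -1.0]]
contact_force: [-0.1, 1.6, 6.1]
gripper_width: -0.001
grasp_force: 3.4
```

Emit:
carry_out --pt "0 0 -0.015 0" --pt "0 0 -0.04 0" --pt "0 0 -0.15 0" --pt "0 0 -0.6 0" --pt "-0.4 0.3 -0.7 0" --pt "-0.4 0.3 -0.7 0" --pt "-0.4 0.3 -0.7 0" --pt "-0.4 0.3 -0.7 0" --pt "-0.4 0.3 -0.7 0" --pt "-0.4 0.3 -0.7 0"

```text
time: 33.7
ee_pos: [0.594, 0.2851, 0.1649]
tool_rot: [[-0.981, -0.196, -0.001], [-0.196, 0.981, -0.001], [0.001, -0.0, -1.0]]
contact_force: [-1.0, -0.3, 0.0]
gripper_width: 0.001
grasp_force: 0.0
```

```bash
python3 -c "
from h import *
p=manip.camera('wrist'); save(p,'w7'); meas(p); fx()
p=manip.camera('side'); meas(p)"
```

```text
line off mm 0.22 tilt deg -1.88 y [-0.129  0.129]
r 0.012 xy 0.5234 0.2086 mat [ -1.  -67.3] size 25 71 axis-vs-U deg 1.12
r 0.016 xy 0.4989 0.3367 mat [ 0.1 63.2] size 33 79 axis-vs-U deg 1.95
t 33.75 finger mat [83.4 -5.9] z 0.1651 F [-0.1  0.6  0.6]
line off mm -0.01 tilt deg -3.73 y [-0.109  0.132]
r 0.016 xy 0.5114 0.2679 mat [-1.2 -6.7] size 32 203 axis-vs-U deg 0.03
```

View pics/w7.png

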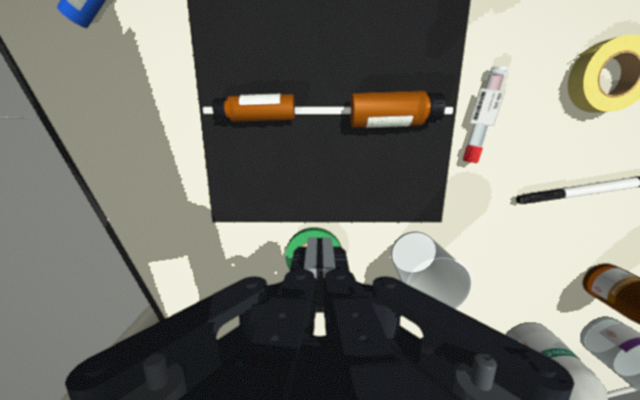

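Both vials lie in a row on the line: slim at (260,107), thick at (390,110), each within about 1.6 mm of it and tilted under 2°. The other things are where they were and the arm is clear, so I'm handing in.

```bash
python3 -c "
from station import manip
print(manip.hand_in())"
```

```text
the job is handed in; nothing more can be done
None
```

I rolled the thick vial and then the slim one onto the white line with a fingertip; both measured within about 2 mm of the line and 2° of parallel, and the job is handed in at about 34 s of the 72 s limit (no verdict was returned).

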